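Shim the short foot of a rocking lazy susan

TASK

The lazy susan rocks because its near foot, the orange one, is short and hangs above the bench. Lay the dark flat shim on the bench under that foot, then slide the pale tapered shim in on top of it, thin end first, just until it is gripped snugly, without forcing it. Then press down with about 6 newtons on the turntable's rim right above the orange foot to prove that it no longer rocks, let go of everything, and leave the mortar, pestle, bowl and spatula alone.

Things in the scene. Friction and masses are not known exactly. Their poses are not given: they have to be found in the camera images.
- footmark: brass spot in the bench, 12 mm wide, below the centre of the short orange foot; x axis points level to the susan's centre (110 mm off): shims go in along +x. Foot: upright cylinder, radius 12 mm, underside flat with 3 mm rounded edge, 11.5 to 15 mm above the bench (varies, not measured). Under the plate (26 to 30 mm up) there is free space to 80 mm beyond the foot
- susan (a joint): rocking angle of the lazy susan (clear acrylic, 250 mm across, orange dot on top above that foot, two jars fixed on its far half) about its side feet. 0: good feet down, as at start; to 0.1 as the orange foot goes down. Falls back by itself; 2 to 4 N on the rim above that foot starts it. Turntable top: flat, 48 to 51.5 mm above the bench, reaching 15 mm outwards of that foot's centre
- flat: dark wood shim, flat plate 140 (x) x 34 (y) x 8 mm thick, 30 g, loose on the bench. Origin at the centre of its underside, x along its length, z up
- wedge: pale wood tapered shim, 110 (x) x 34 (y) mm, 30 g. Origin at the centre of its flat underside, x to the thin nose: 2 mm thick at x=55, evenly to 10 mm at x=-25; tail x=-25 to -55 is 10 mm thick: grip there by the long sides. On the flat shim it meets the foot 15 to 50 mm in, then the push rises steeply: 5 to 8 N seats it and friction keeps it; over 30 N between the shims is forcing
- mortar: round dark stone mortar, 144 mm across, 80 mm high, origin under its centre; leave alone
- pestle: wooden pestle standing on its broad end, 50 mm across, 155 mm high, origin under its centre; leave alone
- bowl: white melamine bowl, 150 mm across, 60 mm high, origin under its centre; leave alone
- spatula: steel spatula lying flat along its x axis; leave alone
Not all that is in view belongs to the job. Of the things that look like the wedge, the middle-sized one is meant.

How it is judged:
By the outcome, as a careful person would: the job done as asked, in the order asked, and still so for the second after the job is handed in, with the robot touching nothing.
It also fails if it takes over 72 s, if anything falls off the work surface, if the arm or the gripper's body presses on something with over 40 N, if the wrist force passes 120 N, or if a joint passes its speed limit or range.

ROBOT

A 6-joint arm with a two-finger parallel gripper is mounted at the origin on the work surface. World frame = base frame: x ahead of the robot, y to its left, z up, the work surface at z = 0. Lengths are in m, angles in rad, forces in N, time in s.
With the tool pointing down it reaches from about 0.375 to 0.9 m from the base axis. Payload 3.1 kg.
Tool frame: the origin (TCP) lies at the centre of the arm's flange, where the gripper is bolted on; the fingertips stand robot.tip_extent ahead of it and the grasp point (between the pads) lies 164 mm ahead of it (robot.tip_extent is the distance from the TCP to the fingertips, in m); z points along the fingers, y is the line along which they close (so a half turn about z gives the same grasp; the last joint's range is limited). The gripper opens to 87 mm and grips with 3 to 60 N. Pads are 19 mm wide; open, the fingers measure 117 mm over their backs; the gripper's body (75 mm by 190 mm) begins 51 mm behind the grasp point.
Start: joints at [-1.435, 0.527, 1.433, -0, 1.181, -0.178], TCP at [0.194, -0.594, 0.405] pointing down, gripper open.
Joint ranges: [-3.08, 3.08], [-0.75, 2.2], [0.22, 2.44], [-1.43, 4.57], [0, 2.65], [-2.85, 2.85]. Speed limits (rad/s): [2.79, 2.79, 3.14, 3.14, 3.14, 3.14].

INTERFACE

Orientations are given as a unit quaternion [x, y, z, w].
In Python, from rig import get_obs, camera, hand_in, cut_out, robot gives the robot as it stands.
- The arm moves only by the tool step_arm, never from a script. Its argument "rows" is a list of rows, each a list of 6 numbers: the shift along the world's x, y, z in m, then the turn, a rotation vector about the world's x, y, z in degrees. A call has 1 to 12 rows; each row shifts and turns the commanded pose from where the row before left it; what a row does not reach is not made up. A row lasts 1/8 s, in which the tool goes at most 62.5 mm and 10.7 degrees, less where a joint would pass 70% of its speed; a pose out of reach is approached as far as the arm can. A call is refused whole if a number of a shift passes 0.0625 or a number of a turn 10.7, either way. A call with a gripper value outside its range is refused whole. "jaw" is the finger opening in m, from 0 to 0.087, set as the call begins (left out, the last holds). The fingers move at their own pace and stop on an object; "squeeze" is the grip in N (left out, the last holds). Time passes only in rows, so rows that do not move let the fingers close. It gives the time, the measured TCP pose, the force, the opening and the grip force at its end, in the units of the state.
- get_obs(): the state, without advancing time (a new reading comes with each control period).
- camera(name): name is "side" or "top"; returns a dict with "pixels" (400x640x3 uint8, blue, green, red), "depth" (400x640 float32, m along the optical axis (not along the pixel's ray), 0 where there is no reading), "fov_y" (degrees; the focal length in pixels is half the picture's height over the tangent of half this angle, whatever the lens; pixels are square), "cx", "cy" (the principal point, pixels), "extrinsics" (4x4, takes a point from camera to world coordinates). Camera axes: x right, y up, looking along -z (the intrinsics and any distortion apply to the point x, -y, -z); pixel columns grow to the right and rows downward; lengths in m; the calibration is good to about 2 mm. A picture is of the moment at which its call begins.
- hand_in(): hands the job in; it is judged then, once.
Trained networks look in the newest picture that a camera, given by its name, has taken for a name from the list of things; names that differ only in an ending like _2 or _b are one class to them, and where a whole thing is asked for, a point or a joint stands for the part that bears it (a point fixed in the world has none). Each returns a list of dicts, best first, with "confidence" (0 to 1); they miss things now and then, are a little off and sometimes report something else, mostly with a low value. They report only what shows in the picture. A call takes as long as a camera call. They do not tell look-alikes from the thing itself.
- cut_out(label, camera): "region" (400x640 bool, what is visible of it) and "extent" ([centre column, centre row, width, height] in pixels, round what is visible of it).
The state is a dict: "time": time; "q": joint angles; "joint_velocities": joint speeds; "joint_torque": joint torques, N m; "position": TCP position; "tool_rot": TCP orientation; "ft_force": force on the tool from outside, world axes, zero at the start; "moment": the same for the moment, N m; "grip_width": finger opening in m; "grip_force": force on a finger pad.
Only numpy, scipy, OpenCV 4.12 (cv2) and the standard library are available. Lean on these libraries where they do the work, as an engineer would, in place of code of your own. Each camera call takes 0.05 s, during which the arm holds its last target. There are 200 camera calls.

## Working session

There is one attempt and no reset: what is moved stays moved. The work goes in short steps, Python scripts to look and compute and a tool call to move; the robot and the scene stay as the last step left them, time stands still between calls to the robot, and variables do not carry over. Pictures are saved under pics/ and viewed, at most 10 in all, crops included, and the job is handed in when it is done.

Besides the shell and the picture viewer there is one more tool, called after ">>>" by a JSON object that holds its "op" and its "data". step_arm: Moves the arm, as the interface text tells. Its arguments: {"type":"object","properties":{"rows":{"type":"array"},"jaw":{"type":"number"},"squeeze":{"type":"number"}},"required":["rows"]}

```bash
mkdir -p pics
cat > h.py <<'E'
import numpy as np, cv2
from rig import get_obs, camera, hand_in, cut_out, robot
def world(c, mask=None):
    h,w=c["depth"].shape; f=h/2/np.tan(np.radians(c["fov_y"])/2)
    v,u=np.mgrid[0:h,0:w]; d=c["depth"]
    p=np.stack([(u-c["cx"])/f*d,-(v-c["cy"])/f*d,-d,np.ones_like(d)],-1)
    return (p@np.array(c["extrinsics"]).T)[...,:3]
E
python3 - <<'E'
from h import *
print(get_obs(), robot.tip_extent)
for n in("top","side"):
    c=camera(n); cv2.imwrite(f"pics/{n}0.png",c["pixels"]); W=world(c)
    print(n,{k:c[k] for k in c if k not in("pixels","depth")})
    for l in["footmark","susan","flat","wedge","mortar","pestle","bowl","spatula"]:
        for r in cut_out(l,n)[:4]:
            m=r["region"]&(c["depth"]>0)
            if m.sum()<5: print(l,r["extent"],r["confidence"]);continue
            P=W[m]; xy=P[:,:2].astype(np.float32); b=cv2.minAreaRect(xy)
            print(l,round(r["confidence"],2),np.round(r["extent"]),m.sum(),"rect",np.round(b[0],3),np.round(b[1],3),round(b[2],1),"z",np.round(np.percentile(P[:,2],[5,50,95]),3))
E
```

```text
{'time': 0.0, 'q': array([-1.43446119e+00,  5.28472522e-01,  1.43388349e+00,  1.42028699e-05,
        1.18135187e+00, -1.78517978e-01]), 'joint_velocities': array([-0.00082697,  0.00069571, -0.00099447, -0.00146486,  0.00121616,
        0.00106533]), 'joint_torque': array([-2.86182032e-03, -4.40048003e+01, -1.76588827e+01,  6.34000800e-02,
        5.84216136e-02, -1.52176181e-04]), 'position': array([ 0.19352121, -0.59393693,  0.40377328]), 'tool_rot': array([ 9.87633882e-01,  1.56774351e-01,  2.88703257e-05, -1.05724180e-03]), 'ft_force': array([0.55487731, 0.06974375, 0.24995018]), 'moment': array([ 0.05318424, -0.00459917,  0.02500777]), 'grip_force': 0.0, 'grip_width': 0.08726924635458268} 0.1822
top {'fov_y': 48.27545944202515, 'cx': 327.48434459276274, 'cy': 205.60297292311918, 'extrinsics': array([[-7.16877593e-03,  9.94411126e-01, -1.05333376e-01,
         3.93327099e-01],
       [-9.99909751e-01, -5.93155643e-03,  1.20543297e-02,
         7.94210188e-04],
       [ 1.13621687e-02,  1.05410285e-01,  9.94363904e-01,
         1.36330790e+00],
       [ 0.00000000e+00,  0.00000000
[... 1487 characters left out ...]

wedge 0.77 [347. 172.  36.  12.] 232 rect [ 0.441 -0.271] [0.066 0.111] 75.7 z [-0.001  0.006  0.011]
wedge 0.68 [386. 193.  19.  26.] 462 rect [ 0.328 -0.113] [0.054 0.164] 6.5 z [0.001 0.01  0.015]
wedge 0.48 [348. 157.  20.  11.] 117 rect [ 0.444 -0.365] [0.048 0.09 ] 42.3 z [-0.002  0.004  0.008]
mortar 0.64 [215. 278.  69.  65.] 3653 rect [0.692 0.343] [0.144 0.226] 22.1 z [0.02  0.056 0.08 ]
pestle 0.6 [302. 292.  26.  74.] 1416 rect [0.512 0.346] [0.048 0.24 ] 9.8 z [0.005 0.063 0.151]
bowl 0.59 [279. 138.  43.  28.] 899 rect [ 0.713 -0.457] [0.144 0.312] 12.0 z [0.014 0.041 0.059]
spatula 0.64 [359. 143.  76.   8.] 443 rect [ 0.425 -0.477] [0.1   0.276] 87.4 z [-0.001  0.004  0.018]
```

Run:
```python
from h import *
a=cv2.imread("pics/top0.png")[90:320,140:510]; cv2.imwrite("pics/topc.png",cv2.resize(a,None,fx=2.1,fy=2.1,interpolation=cv2.INTER_CUBIC))
a=cv2.imread("pics/top0.png"); 
b=cv2.resize(a[140:240,270:380],None,fx=5,fy=5,interpolation=cv2.INTER_CUBIC)
cv2.imwrite("pics/foot.png",b)
c=cv2.resize(a[205:270,385:465],None,fx=8,fy=8,interpolation=cv2.INTER_CUBIC); cv2.imwrite("pics/wedge.png",c)
```

```text
(no output)
```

View pics/topc.png

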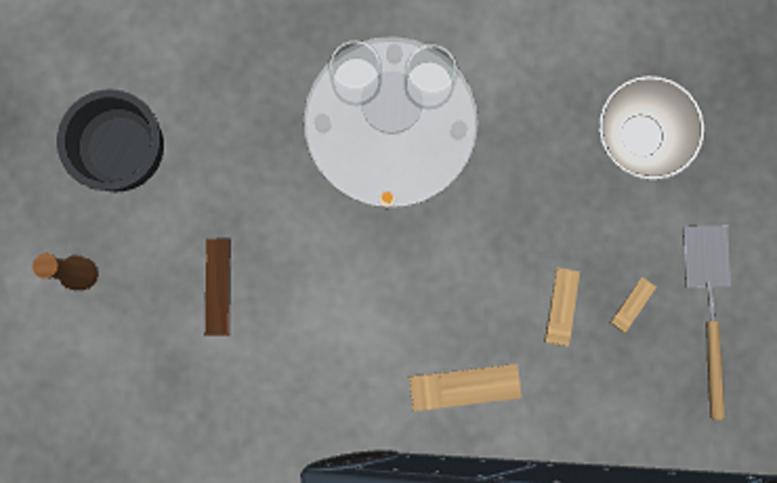

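View pics/foot.png

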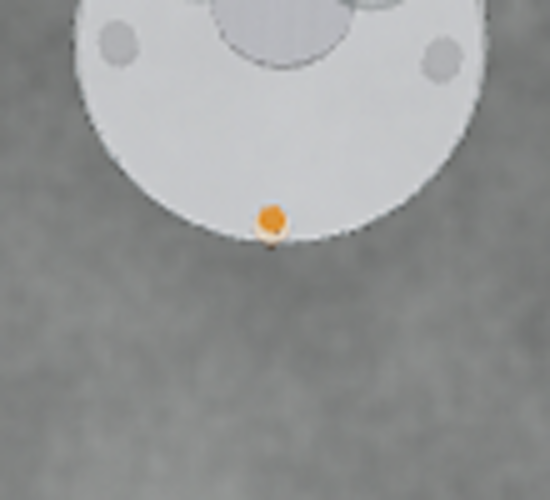

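View pics/wedge.png

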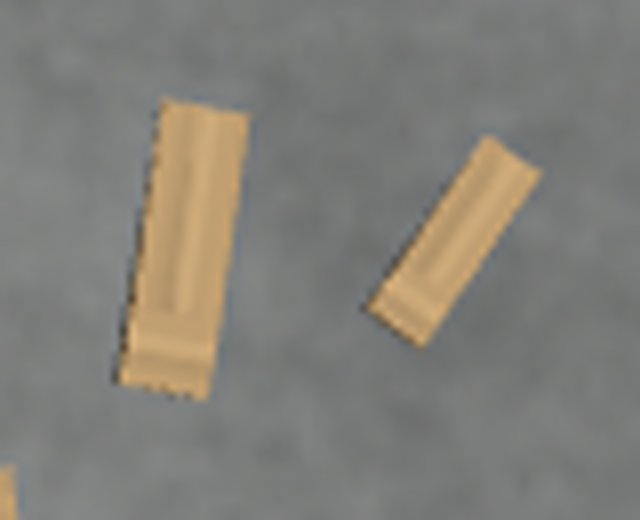

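The crops show the orange dot at (324,184) in the top picture, on the near rim, and the dark flat shim at (244,228). Three things look like the wedge: a large one at (360,276), a middle one at (409,237) and a small one at (441,235). I choose the middle one, about 111 mm long, with its tail (the step line) towards the robot.

```bash
cat >> h.py <<'E'
def onplane(c,uv,z):
    h=400; f=h/2/np.tan(np.radians(c["fov_y"])/2); uv=np.asarray(uv,float).reshape(-1,2); E=np.array(c["extrinsics"])
    d=np.c_[(uv[:,0]-c["cx"])/f,-(uv[:,1]-c["cy"])/f,-np.ones(len(uv))]@E[:3,:3].T
    return E[:3,3]+d*((z-E[2,3])/d[:,2])[:,None]
def cont(m): return max(cv2.findContours(m.astype(np.uint8),cv2.RETR_EXTERNAL,cv2.CHAIN_APPROX_NONE)[0],key=cv2.contourArea)[:,0]
def orange(c):
    hsv=cv2.cvtColor(c["pixels"],cv2.COLOR_BGR2HSV); return (hsv[...,0]>8)&(hsv[...,0]<20)&(hsv[...,1]>170)&(hsv[...,2]>150)
E
python3 - <<'E'
from h import *
from scipy.optimize import least_squares
for n in("top","side"):
    c=camera(n); W=world(c)
    r=cut_out("susan",n)
    if r:
        m=r[0]["region"]; Z=W[...,2]; s=m&(Z>.04)&(Z<.06); print(n,"top z",np.median(Z[s]))
        P=onplane(c,cont(m),.05)[:,:2]
        g=least_squares(lambda x:np.hypot(*(P-x[:2]).T)-x[2],[.7,0,.125],loss="soft_l1",f_scale=.001); print("circle",g.x)
    o=orange(c); k,L,S,C=cv2.connectedComponentsWithStats(o.astype(np.uint8))
    for i in range(1,k):
        if S[i,4]>=4: print("orange",C[i],S[i],onplane(c,C[i],.05)[0],onplane(c,C[i],0)[0],np.median(Z[L==i]))
    for l,z in(("flat",.008),("wedge",.006)):
        for r in cut_out(l,n)[:4]:
            m=r["region"]; P=onplane(c,cont(m),z)[:,:2].astype(np.float32); b=cv2.minAreaRect(P)
            print(l,np.round(b[0],4),np.round(b[1],4),round(b[2],2),"depth med",np.round(np.median(W[m&(c['depth']>0)],0),4))
a=camera("side")["pixels"][150:290,190:430]; cv2.imwrite("pics/sidec.png",cv2.resize(a,None,fx=3.3,fy=3.3,interpolation=cv2.INTER_CUBIC))
E
```

```text
top top z 0.04954436825537545
circle [ 0.70836126 -0.01116042  0.12343809]
orange [324.  183.5] [322 182   5   4  16] [ 0.59862181 -0.00523563  0.05      ] [ 0.60643775 -0.00546519  0.        ] 0.05087187339464061
flat [0.4751 0.2379] [0.1371 0.0365] 0.8 depth med [0.4762 0.2407 0.0089]
flat [0.4984 0.46  ] [0.0927 0.044 ] 83.91 depth med [0.4932 0.4264 0.0793]
wedge [ 0.444  -0.2591] [0.0361 0.1095] 78.58 depth med [ 0.4426 -0.2584  0.0078]
wedge [ 0.3294 -0.1154] [0.0485 0.1562] 6.34 depth med [ 0.3299 -0.1149  0.011 ]
side top z 0.04792049947499294
circle [ 0.72520851 -0.002838    0.15044934]
flat [0.4566 0.2472] [0.0975 0.0491] 2.99 depth med [0.459  0.247  0.0069]
wedge [ 0.3275 -0.1057] [0.0552 0.158 ] 4.17 depth med [ 0.328  -0.0897  0.01  ]
wedge [ 0.4432 -0.2545] [0.0554 0.113 ] 80.22 depth med [ 0.4391 -0.2527  0.0054]
wedge [ 0.4452 -0.351 ] [0.0356 0.0791] 57.47 depth med [ 0.4408 -0.3507  0.0046]
```

View pics/sidec.png

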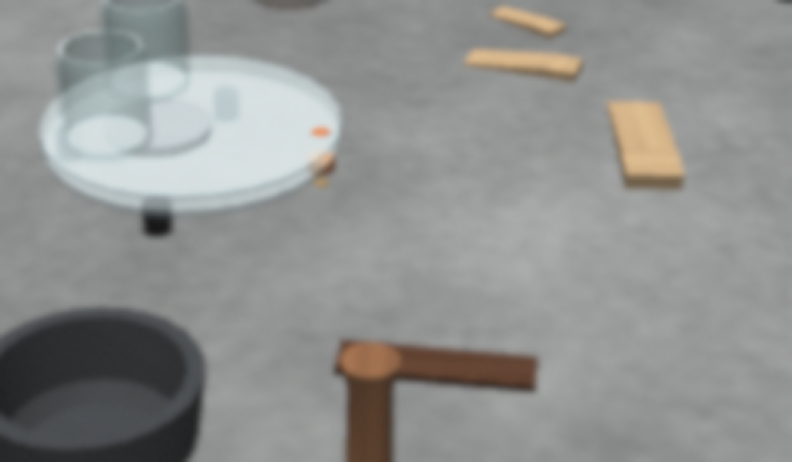

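Side view: footmark visible at about (288,205), dot above it at (287,190). Top dot (0.599,−0.005) is 110 mm from the circle centre, as it must be; the susan's x axis has a yaw of about −3°. The flat shim is at (0.475,0.239). I move to it now.

>>> {"op": "step_arm", "data": {"rows": [[0.045, 0.05, 0, 0, 0, -9], [0.045, 0.05, 0, 0, 0, -8.7], [0.045, 0.05, 0, 0, 0, 0], [0.045, 0.05, 0, 0, 0, 0], [0.045, 0.05, 0, 0, 0, 0], [0.03, 0.05, 0, 0, 0, 0], [0, 0.055, 0, 0, 0, 0], [0, 0.055, 0, 0, 0, 0], [0, 0.055, 0, 0, 0, 0], [0, 0.055, 0, 0, 0, 0], [0, 0.055, 0, 0, 0, 0], [0, 0.055, 0, 0, 0, 0]], "jaw": 0.07, "squeeze": 20}}

```text
time: 2.85
position: [0.4325, 0.0197, 0.4051]
tool_rot: [1.0, 0.003, 0.001, 0.0]
ft_force: [0.8, 0.2, 0.2]
grip_width: 0.0702
grip_force: 0.0
```

Run:
```python
from h import *
c=camera("side")
hsv=cv2.cvtColor(c["pixels"],cv2.COLOR_BGR2HSV)
m=(hsv[...,0]>5)&(hsv[...,0]<28)&(hsv[...,1]>70); m[:183]=0;m[212:]=0;m[:,:275]=0;m[:,300:]=0
k,L,S,C=cv2.connectedComponentsWithStats(m.astype(np.uint8))
for i in range(1,k): print(S[i],C[i],onplane(c,C[i],.05)[0],onplane(c,C[i],0)[0])
print([ (r["extent"],r["confidence"]) for r in cut_out("footmark","side")])
print(c["pixels"][202:210,282:294].tolist()[3])
print(get_obs()["position"])
```

```text
[285 189   4   2   8] [286.5 189.5] [ 0.6001902  -0.00165153  0.05      ] [ 0.61617602 -0.09404876  0.        ]
[288 197   3   6  13] [288.84615385 199.38461538] [0.58495726 0.05153709 0.05      ] [ 0.59971046 -0.03655621  0.        ]
[286 204   3   2   6] [287.  204.5] [0.58524962 0.07876958 0.05      ] [ 0.60002648 -0.00712011  0.        ]
[]
[[154, 153, 147], [142, 143, 139], [133, 141, 143], [122, 142, 153], [111, 143, 163], [105, 142, 165], [110, 141, 159], [124, 140, 149], [136, 141, 142], [140, 141, 140], [140, 141, 139], [139, 140, 138]]
[0.43133278 0.02227713 0.4048397 ]
```

>>> {"op": "step_arm", "data": {"rows": [[0.004, 0.054, 0, 0, 0, 0], [0.004, 0.054, 0, 0, 0, 0], [0.004, 0.054, 0, 0, 0, 0], [0, 0.054, 0, 0, 0, 0], [0, 0, -0.05, 0, 0, 0], [0, 0, -0.05, 0, 0, 0], [0, 0, -0.05, 0, 0, 0], [0, 0, -0.03, 0, 0, 0], [0, 0, 0, 0, 0, 0]]}}

```text
time: 4.08
position: [0.4446, 0.2331, 0.2228]
tool_rot: [1.0, 0.002, -0.002, 0.001]
ft_force: [0.6, -0.1, -0.1]
grip_width: 0.07
grip_force: 0.0
```

Run:
```python
from h import *
print(get_obs()["position"])
c=camera("top"); W=world(c)
for r in cut_out("flat","top")[:2]:
    b=cv2.minAreaRect(onplane(c,cont(r["region"]),.008)[:,:2].astype(np.float32)); print(r["confidence"],b)
c=camera("side"); a=c["pixels"][200:330,250:410]; cv2.imwrite("pics/s1.png",cv2.resize(a,None,fx=4,fy=4,interpolation=cv2.INTER_CUBIC))
```

```text
[0.44456019 0.23311143 0.22282141]
0.71 ((0.5203929543495178, 0.23036368191242218), (0.06598125398159027, 0.033596254885196686), 28.435291290283203)
```

>>> {"op": "step_arm", "data": {"rows": [[0, 0.006, -0.02, 0, 0, 0], [0, 0, -0.018, 0, 0, 0], [0, 0, 0, 0, 0, 0]]}}

```text
time: 4.6
position: [0.4449, 0.2401, 0.1875]
tool_rot: [1.0, 0.003, 0.0, -0.0]
ft_force: [0.7, 0.8, 0.2]
grip_width: 0.0701
grip_force: 0.0
```

>>> {"op": "step_arm", "data": {"rows": [[0, 0, 0, 0, 0, 0], [0, 0, 0, 0, 0, 0], [0, 0, 0, 0, 0, 0], [0, 0, 0, 0, 0, 0], [0, 0, 0, 0, 0, 0]], "jaw": 0.02}}

```text
time: 5.22
position: [0.4446, 0.24, 0.1869]
tool_rot: [1.0, 0.003, 0.0, -0.0]
ft_force: [0.8, 0.1, 1.9]
grip_width: 0.0334
grip_force: 20.0
```

>>> {"op": "step_arm", "data": {"rows": [[0, 0, 0, 0, 0, 0], [0, 0, -0.0025, 0, 0, 0], [0, 0, 0, 0, 0, 0]], "jaw": 0.04}}

```text
time: 5.6
position: [0.4445, 0.24, 0.1839]
tool_rot: [1.0, 0.003, -0.0, 0.0]
ft_force: [0.5, -0.5, 0.2]
grip_width: 0.0397
grip_force: 0.0
```

>>> {"op": "step_arm", "data": {"rows": [[0, 0, 0, 0, 0, 0], [0, 0, 0, 0, 0, 0], [0, 0, 0, 0, 0, 0], [0, 0, 0.01, 0, 0, 0], [0, 0, 0.03, 0, 0, 0]], "jaw": 0.02}}

```text
time: 6.22
position: [0.4441, 0.2399, 0.2241]
tool_rot: [1.0, 0.003, -0.002, 0.0]
ft_force: [0.7, 0.8, 0.3]
grip_width: 0.0339
grip_force: 20.0
```

Run:
```python
from h import *
print(get_obs()["position"],get_obs()["tool_rot"])
c=camera("side"); a=c["pixels"][200:330,250:410]; cv2.imwrite("pics/s2.png",cv2.resize(a,None,fx=4,fy=4,interpolation=cv2.INTER_CUBIC))
c=camera("top"); W=world(c); hsv=cv2.cvtColor(c["pixels"],cv2.COLOR_BGR2HSV)
m=(W[...,0]>.45)&(W[...,0]<.57)&(abs(W[...,1]-.235)<.03)&(W[...,2]>.02)&(W[...,2]<.09)&(c["pixels"][...,0]<60)
P=W[m]; print(m.sum(),P.min(0),P.max(0),np.median(P,0)); print("pitch",np.degrees(np.arctan(np.polyfit(P[:,0],P[:,2],1)[0])),np.polyval(np.polyfit(P[:,0],P[:,2],1),[.45,.545]))
```

```text
[0.4441366  0.23985094 0.22406514] [ 9.99994583e-01  2.88587029e-03 -1.52538664e-03  4.22954521e-04]
161 [0.49088561 0.22396677 0.04688647] [0.54452828 0.25753008 0.06237102] [0.52620097 0.23609691 0.05286927]
pitch 0.3023834887051441 [0.05240327 0.05290464]
```

View pics/s2.png

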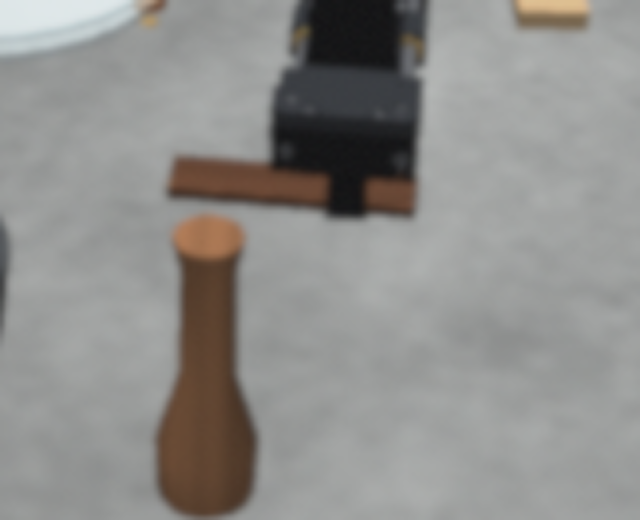

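The shim is gripped near its outer end and level (pitch 0.3°), with its inner end at x=0.545. Next I bring it in front of the foot.

>>> {"op": "step_arm", "data": {"rows": [[0.006, -0.048, 0, 0, 0, -3.3], [0.006, -0.048, 0, 0, 0, 0], [0.006, -0.048, 0, 0, 0, 0], [0.006, -0.048, 0, 0, 0, 0], [0.002, -0.0465, 0, 0, 0, 0], [0, 0, -0.02, 0, 0, 0], [0, 0, -0.01, 0, 0, 0], [0, 0, 0, 0, 0, 0], [0, 0, 0, 0, 0, 0]]}}

```text
time: 7.45
position: [0.4705, 0.0022, 0.1944]
tool_rot: [1.0, -0.025, 0.0, -0.0]
ft_force: [-0.1, -0.6, -0.4]
grip_width: 0.0336
grip_force: 20.0
```

Run:
```python
from h import *
o=get_obs(); q=o["tool_rot"]; print(o["position"],"yaw",np.degrees(2*np.arctan2(q[1],q[0])))
c=camera("top"); W=world(c); P=c["pixels"].astype(int)
m=(W[...,0]>.50)&(W[...,0]<.62)&(abs(W[...,1])<.04)&(W[...,2]>-.01)&(W[...,2]<.04)&(P[...,2]-P[...,0]>20)&(P[...,2]<140)
uv=np.argwhere(m)[:,::-1]; Q=onplane(c,uv,.018); print(m.sum(),Q.min(0),Q.max(0),cv2.minAreaRect(Q[:,:2].astype(np.float32)),np.median(W[m],0))
# centre line
xs=np.unique(uv[:,1]); L=[Q[uv[:,1]==v].mean(0)[:2] for v in xs]; print(np.round(L,4).tolist())
```

```text
[0.47053954 0.00221877 0.19441728] yaw -2.881531862882149
113 [ 0.54071495 -0.0173363   0.018     ] [0.58670495 0.0162084  0.018     ] ((0.5637789368629456, -0.0005976725369691849), (0.033366795629262924, 0.04591906815767288), 89.5822525024414) [ 0.55613976 -0.0020972   0.01900589]
[[0.5867, -0.0053], [0.5714, -0.0001], [0.5683, -0.0021], [0.5653, -0.0021], [0.5622, -0.0021], [0.5591, -0.0021], [0.5561, -0.002], [0.553, -0.002], [0.55, -0.002], [0.5469, -0.0005], [0.5438, -0.005], [0.5408, -0.011]]
```

>>> {"op": "step_arm", "data": {"rows": [[0, -0.001, -0.0095, 0, 0, 0], [0, 0, 0, 0, 0, 0], [0.015, -0.0008, 0, 0, 0, 0], [0.015, -0.0008, 0, 0, 0, 0], [0.015, -0.0008, 0, 0, 0, 0], [0.015, -0.0008, 0, 0, 0, 0], [0.0095, -0.0005, 0, 0, 0, 0], [0, 0, 0, 0, 0, 0]]}}

```text
time: 8.5
position: [0.5405, -0.0032, 0.1847]
tool_rot: [1.0, -0.026, 0.0, 0.0]
ft_force: [0.6, 1.1, -1.6]
grip_width: 0.0337
grip_force: 20.0
```

>>> {"op": "step_arm", "data": {"rows": [[0, 0, -0.001, 0, 0, 0], [0, 0, 0, 0, 0, 0]]}}

```text
time: 8.75
position: [0.5395, -0.0031, 0.1841]
tool_rot: [1.0, -0.026, -0.0, -0.0]
ft_force: [-0.0, 1.1, 4.7]
grip_width: 0.0336
grip_force: 20.0
```

>>> {"op": "step_arm", "data": {"rows": [[0, 0, 0, 0, 0, 0], [0, 0, 0, 0, 0, 0], [0, 0, 0.03, 0, 0, 0], [-0.04, -0.04, 0.05, 0, 0, 0], [-0.03, -0.05, 0.04, 0, 0, -3.5], [-0.03, -0.05, 0, 0, 0, -4], [-0.03, -0.05, 0, 0, 0, 0], [-0.005, -0.05, 0, 0, 0, 0]], "jaw": 0.07}}

```text
time: 9.75
position: [0.4132, -0.2311, 0.2904]
tool_rot: [0.996, -0.092, -0.001, -0.001]
ft_force: [0.1, 0.6, -0.2]
grip_width: 0.07
grip_force: 0.0
```

Run:
```python
from h import *
o=get_obs(); q=o["tool_rot"]; print(o["position"],"yaw",np.degrees(2*np.arctan2(q[1],q[0])))
c=camera("top"); W=world(c)
for l,z in(("flat",.008),("wedge",.006)):
    for r in cut_out(l,"top")[:4]:
        P=onplane(c,cont(r["region"]),z)[:,:2].astype(np.float32); b=cv2.minAreaRect(P); print(l,round(r["confidence"],2),np.round(b[0],4),np.round(b[1],4),round(b[2],2))
P=c["pixels"].astype(int); m=(W[...,0]>.45)&(W[...,0]<.585)&(abs(W[...,1])<.04)&(P[...,2]-P[...,0]>20)&(P[...,2]<140)
Q=onplane(c,np.argwhere(m)[:,::-1],.008); print("flat",Q.min(0),Q.max(0),[Q[(Q[:,0]>a)&(Q[:,0]<a+.02)].mean(0)[:2] for a in(.50,.53,.56)])
```

```text
[ 0.41318341 -0.23110617  0.29039902] yaw -10.524941002576483
flat 0.56 [ 5.451e-01 -5.000e-04] [0.0336 0.0861] 89.58
wedge 0.54 [ 0.4693 -0.3785] [0.0277 0.0285] 43.79
wedge 0.37 [ 0.4867 -0.2612] [0.0245 0.0277] 88.55
flat [ 0.50200008 -0.02062675  0.008     ] [0.58513334 0.01652439 0.008     ] [array([5.10272184e-01, 3.76604791e-04]), array([ 0.54043832, -0.00187007]), array([ 0.56984688, -0.00283286])]
```

>>> {"op": "step_arm", "data": {"rows": [[-0.011, -0.02, -0.03, 0, 0, 0], [0, 0, -0.04, 0, 0, 0], [0, 0, -0.025, 0, 0, 0], [0, 0, -0.005, 0, 0, 0], [0, 0, 0, 0, 0, 0]]}}

```text
time: 10.52
position: [0.4046, -0.2497, 0.1906]
tool_rot: [0.996, -0.091, -0.0, -0.0]
ft_force: [0.3, -0.1, 0.6]
grip_width: 0.0699
grip_force: 0.0
```

>>> {"op": "step_arm", "data": {"rows": [[-0.002, -0.001, -0.0065, 0, 0, 0], [0, 0, 0, 0, 0, 0], [0, 0, 0, 0, 0, 0]], "jaw": 0.05}}

```text
time: 10.9
position: [0.4025, -0.2516, 0.1844]
tool_rot: [0.996, -0.091, 0.0, 0.0]
ft_force: [0.9, 0.0, -0.3]
grip_width: 0.0523
grip_force: 0.0
```

>>> {"op": "step_arm", "data": {"rows": [[0, 0, 0, 0, 0, 0], [0, 0, 0, 0, 0, 0], [0, 0, 0, 0, 0, 0], [0, 0, 0, 0, 0, 0], [0, 0, 0.01, 0, 0, 0], [0, 0, 0.03, 0, 0, 0], [0, 0, 0, 0, 0, 0]], "jaw": 0.02}}

```text
time: 11.78
position: [0.4029, -0.2518, 0.2258]
tool_rot: [0.996, -0.091, 0.002, 0.001]
ft_force: [0.8, -0.1, -0.4]
grip_width: 0.0336
grip_force: 20.0
```

Run:
```python
from h import *
o=get_obs(); q=o["tool_rot"]; print(o["position"],"yaw",np.degrees(2*np.arctan2(q[1],q[0])))
c=camera("side"); a=c["pixels"][130:230,290:410]; cv2.imwrite("pics/s3.png",cv2.resize(a,None,fx=5,fy=5,interpolation=cv2.INTER_CUBIC))
c=camera("top"); P=c["pixels"].astype(int); W=world(c)
m=(W[...,0]>.4)&(W[...,0]<.54)&(abs(W[...,1]+.26)<.05)&(P[...,2]-P[...,0]>35)
Q=onplane(c,np.argwhere(m)[:,::-1],.045); print(m.sum(),Q.min(0),Q.max(0),cv2.minAreaRect(Q[:,:2].astype(np.float32)),np.median(W[m],0),np.degrees(np.arctan(np.polyfit(W[m][:,0],W[m][:,2],1)[0])))
```

```text
[ 0.40292201 -0.25182883  0.22582454] yaw -10.456386417836661Traceback (most recent call last):
  File "<stdin>", line 6, in <module>
    return umr_minimum(a, axis, None, out, keepdims, initial, where)
ValueError: zero-size array to reduction operation minimum which has no identity
```

View pics/s3.png

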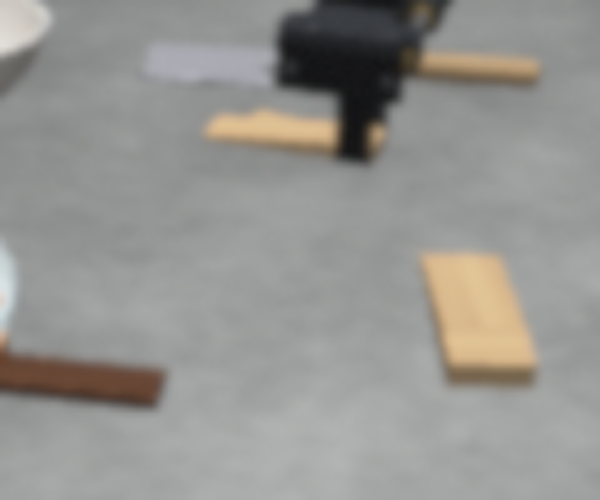

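The wedge is held (middle one; the small one lies untouched behind it). I carry it to the front of the flat shim.

>>> {"op": "step_arm", "data": {"rows": [[0.013, 0.042, 0, 0, 0, 3.7], [0.013, 0.042, 0, 0, 0, 3.6], [0.013, 0.042, 0, 0, 0, 0], [0.013, 0.042, 0, 0, 0, 0], [0.013, 0.042, 0, 0, 0, 0], [0.0135, 0.042, 0, 0, 0, 0], [0, 0, -0.01, 0, 0, 0], [0, 0, 0, 0, 0, 0], [0, 0, 0, 0, 0, 0]]}}

```text
time: 13.0
position: [0.4806, -0.0005, 0.2135]
tool_rot: [1.0, -0.029, -0.001, -0.0]
ft_force: [0.7, -0.5, -0.9]
grip_width: 0.0339
grip_force: 20.0
```

```bash
cat > w.py <<'E'
from h import *
o=get_obs(); q=o["tool_rot"]; print(o["position"],"yaw",np.degrees(2*np.arctan2(q[1],q[0])),o["ft_force"])
c=camera("top"); P=c["pixels"].astype(int); W=world(c)
hsv=cv2.cvtColor(c["pixels"],cv2.COLOR_BGR2HSV)
for nm,m,z in(("wedge",(P[...,2]>150)&(P[...,2]-P[...,0]>45),float(o["position"][2])-.180),("flat",(P[...,2]<140)&(P[...,2]-P[...,0]>20),.008)):
    Q=onplane(c,np.argwhere(m)[:,::-1],z); k=(Q[:,0]>.47)&(Q[:,0]<.59)&(abs(Q[:,1])<.04); Q=Q[k]
    if len(Q): print(nm,len(Q),Q.min(0),Q.max(0),[np.round(Q[(Q[:,0]>a)&(Q[:,0]<a+.02),1].mean(),4) for a in(.49,.51,.53,.55,.57)])
E
python3 w.py
```

```text
[ 0.48060517 -0.00052455  0.21352715] yaw -3.266418191562658 [ 0.68767785 -0.49074045 -0.94255066]
wedge 76 [ 0.55409132 -0.02017761  0.03352715] [0.5754538  0.00995727 0.03352715] [np.float64(nan), np.float64(nan), np.float64(nan), np.float64(-0.0065), np.float64(-0.0051)]
flat 40 [ 0.5540975  -0.02065005  0.008     ] [0.58822722 0.01319203 0.008     ] [np.float64(nan), np.float64(nan), np.float64(nan), np.float64(0.0001), np.float64(-0.0047)]w.py:7: RuntimeWarning: Mean of empty slice.
  if len(Q): print(nm,len(Q),Q.min(0),Q.max(0),[np.round(Q[(Q[:,0]>a)&(Q[:,0]<a+.02),1].mean(),4) for a in(.49,.51,.53,.55,.57)])
  ret = ret.dtype.type(ret / rcount)
```

>>> {"op": "step_arm", "data": {"rows": [[0, 0.0015, -0.0195, 0, 0, 0], [0, 0, 0, 0, 0, 0], [0, 0, 0, 0, 0, 0]]}}

```text
time: 13.42
position: [0.481, 0.0014, 0.1948]
tool_rot: [1.0, -0.028, 0.0, 0.0]
ft_force: [-0.7, 0.2, -0.4]
grip_width: 0.0337
grip_force: 20.0
```

>>> {"op": "step_arm", "data": {"rows": [[0, 0, -0.001, 0, 0, 0], [0, 0, 0, 0, 0, 0], [0, 0, 0, 0, 0, 0]], "squeeze": 15}}

```text
time: 13.8
position: [0.481, 0.002, 0.1937]
tool_rot: [1.0, -0.028, 0.0, 0.0]
ft_force: [0.1, -0.0, -0.2]
grip_width: 0.0336
grip_force: 15.0
```

>>> {"op": "step_arm", "data": {"rows": [[0, 0, -0.001, 0, 0, 0], [0, 0, 0, 0, 0, 0], [0, 0, 0, 0, 0, 0]]}}

```text
time: 14.18
position: [0.4809, 0.002, 0.1924]
tool_rot: [1.0, -0.028, -0.0, -0.0]
ft_force: [-1.0, 0.6, -0.3]
grip_width: 0.0341
grip_force: 15.0
```

>>> {"op": "step_arm", "data": {"rows": [[0.007, -0.0009, 0, 0, 0, 0], [0.006, -0.0003, 0, 0, 0, 0], [0.006, -0.0003, 0, 0, 0, 0], [0.006, -0.0003, 0, 0, 0, 0], [0, 0, 0, 0, 0, 0]]}}

```text
time: 14.8
position: [0.5066, 0.0002, 0.1925]
tool_rot: [1.0, -0.028, 0.0, 0.0]
ft_force: [-0.3, 0.0, -0.7]
grip_width: 0.0338
grip_force: 15.0
```

>>> {"op": "step_arm", "data": {"rows": [[0.001, 0, 0, 0, 0, 0], [0.001, -0.0001, 0, 0, 0, 0], [0.001, 0, 0, 0, 0, 0], [0, 0, 0, 0, 0, 0]], "squeeze": 12}}

```text
time: 15.3
position: [0.509, 0.0001, 0.1925]
tool_rot: [1.0, -0.028, -0.0, -0.0]
ft_force: [0.7, 0.0, -0.9]
grip_width: 0.034
grip_force: 12.0
```

>>> {"op": "step_arm", "data": {"rows": [[0.001, 0, 0, 0, 0, 0], [0.001, -0.0001, 0, 0, 0, 0], [0.001, 0, 0, 0, 0, 0], [0, 0, 0, 0, 0, 0]]}}

```text
time: 15.8
position: [0.5112, 0.0002, 0.1922]
tool_rot: [1.0, -0.028, -0.001, -0.0]
ft_force: [-3.4, -0.0, -0.4]
grip_width: 0.0338
grip_force: 12.0
```

>>> {"op": "step_arm", "data": {"rows": [[0.0005, 0, 0, 0, 0, 0], [0, 0, 0, 0, 0, 0], [0, 0, 0, 0, 0, 0]]}}

```text
time: 16.18
position: [0.5117, 0.0002, 0.1923]
tool_rot: [1.0, -0.028, -0.001, -0.0]
ft_force: [-5.2, 0.5, -0.9]
grip_width: 0.0332
grip_force: 12.0
```

>>> {"op": "step_arm", "data": {"rows": [[0.0005, 0, 0, 0, 0, 0], [0, 0, 0, 0, 0, 0], [0, 0, 0, 0, 0, 0]]}}

```text
time: 16.55
position: [0.512, 0.0002, 0.1922]
tool_rot: [1.0, -0.028, -0.002, -0.0]
ft_force: [-5.4, 1.1, -1.4]
grip_width: 0.0341
grip_force: 12.0
```

Run:
```python
from h import *
o=get_obs(); print(o["position"],o["ft_force"])
c=camera("side"); a=c["pixels"][165:225,255:375]; cv2.imwrite("pics/s4.png",cv2.resize(a,None,fx=6,fy=6,interpolation=cv2.INTER_CUBIC))
```

```text
[5.11966780e-01 2.25951397e-04 1.92211652e-01] [-5.42722859  1.05814497 -1.35099244]
```

View pics/s4.png

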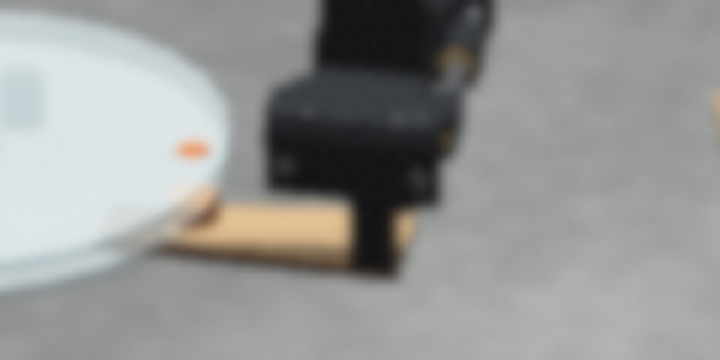

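>>> {"op": "step_arm", "data": {"rows": [[0, 0, -0.0006, 0, 0, 0], [0, 0, 0, 0, 0, 0], [0, 0, 0, 0, 0, 0]]}}

```text
time: 16.98
position: [0.5119, 0.0002, 0.1921]
tool_rot: [1.0, -0.028, -0.002, -0.0]
ft_force: [-6.7, 0.7, 3.9]
grip_width: 0.034
grip_force: 12.0
```

>>> {"op": "step_arm", "data": {"rows": [[0.0004, 0, 0, 0, 0, 0], [0, 0, 0, 0, 0, 0], [0, 0, 0, 0, 0, 0]]}}

```text
time: 17.35
position: [0.5121, 0.0002, 0.1921]
tool_rot: [1.0, -0.027, -0.002, -0.0]
ft_force: [-6.7, 0.2, 3.3]
grip_width: 0.0339
grip_force: 12.0
```

>>> {"op": "step_arm", "data": {"rows": [[0.0005, 0, 0.0003, 0, 0, 0], [0, 0, 0, 0, 0, 0], [0, 0, 0, 0, 0, 0]]}}

```text
time: 17.73
position: [0.5124, 0.0003, 0.1921]
tool_rot: [1.0, -0.028, -0.002, -0.0]
ft_force: [-6.4, -0.7, 2.9]
grip_width: 0.0338
grip_force: 12.0
```

>>> {"op": "step_arm", "data": {"rows": [[0, 0, 0, 0, 0, 0], [0.0007, 0, 0, 0, 0, 0], [0, 0, 0, 0, 0, 0], [0, 0, 0, 0, 0, 0]], "squeeze": 18}}

```text
time: 18.23
position: [0.5127, 0.0003, 0.1921]
tool_rot: [1.0, -0.027, -0.003, -0.0]
ft_force: [-8.2, -1.0, 3.8]
grip_width: 0.0338
grip_force: 18.0
```

>>> {"op": "step_arm", "data": {"rows": [[0, 0, 0, 0, 0, 0], [0, 0, 0, 0, 0, 0], [0, 0, 0, 0, 0, 0], [0, 0, 0.02, 0, 0, 0], [0, 0, 0.04, 0, 0, 0], [0, 0, 0.04, 0, 0, 0]], "jaw": 0.055}}

```text
time: 18.98
position: [0.515, -0.0001, 0.2932]
tool_rot: [1.0, -0.028, 0.0, 0.0]
ft_force: [0.8, -0.2, -1.0]
grip_width: 0.0552
grip_force: 0.0
```

>>> {"op": "step_arm", "data": {"rows": [[0, 0, 0, 0, 0, 0], [-0.045, 0.045, 0, 0, 0, 0], [-0.045, 0.045, 0, 0, 0, 0], [0, 0.045, 0, 0, 0, 0], [0, 0, 0, 0, 0, 0]], "jaw": 0}}

```text
time: 19.6
position: [0.4254, 0.1356, 0.2916]
tool_rot: [1.0, -0.025, -0.0, -0.0]
ft_force: [0.6, 0.1, -0.5]
grip_width: 0.0131
grip_force: 0.0
```

```bash
python3 - <<'E'
from h import *
o=get_obs(); print(o["position"],o["grip_width"],o["ft_force"])
c=camera("top"); a=c["pixels"][160:230,290:360]
b=camera("side")["pixels"][165:225,255:345]
cv2.imwrite("pics/s5.png",np.hstack([cv2.resize(a,(400,400),interpolation=cv2.INTER_CUBIC),cv2.resize(b,(400,267),interpolation=cv2.INTER_CUBIC)[:,:].copy() if 0 else cv2.copyMakeBorder(cv2.resize(b,(400,267),interpolation=cv2.INTER_CUBIC),0,133,0,0,cv2.BORDER_CONSTANT)]))
k,L,S,C=cv2.connectedComponentsWithStats(orange(c).astype(np.uint8))
for i in range(1,k):
    if 300<C[i][0]<350 and S[i,4]>3: print(C[i],onplane(c,C[i],.05)[0])
E
python3 w.py 2>/dev/null
```

```text
[0.42543201 0.13558465 0.29161251] 0.013073593012709588 [ 0.55231757  0.13486803 -0.4925674 ]
[324.  183.5] [ 0.59862181 -0.00523563  0.05      ]
[0.42638932 0.13359711 0.2916802 ] yaw -3.0750982609277977 [-0.34552223 -0.677685   -0.55956392]
wedge 337 [ 0.49088435 -0.01617788  0.1116802 ] [0.5875933  0.01533428 0.1116802 ] [np.float64(0.0011), np.float64(0.0007), np.float64(-0.001), np.float64(-0.0019), np.float64(-0.0023)]
flat 18 [ 0.49898477 -0.02062675  0.008     ] [0.58814238 0.00133409 0.008     ] [np.float64(-0.0032), np.float64(-0.0171), np.float64(-0.0172), np.float64(nan), np.float64(-0.018)]
```

View pics/s5.png

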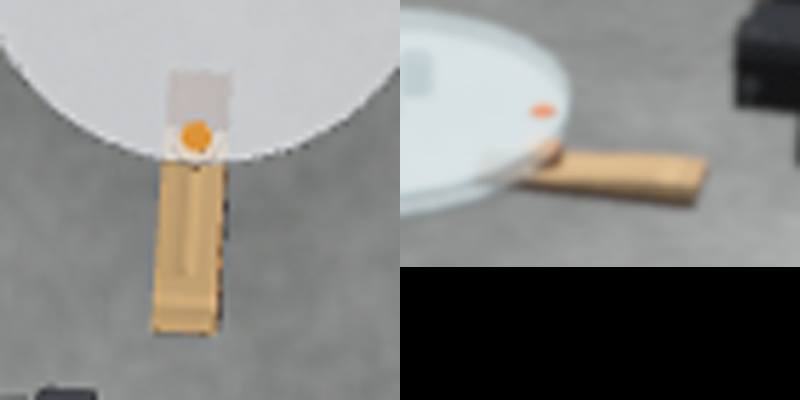

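Wedge and flat shim lie aligned under the foot, flat showing through the acrylic beyond it at about (200,95) in the left crop. Now the press.

>>> {"op": "step_arm", "data": {"rows": [[0.043, -0.035, 0, 0, 0, 0], [0.043, -0.035, 0, 0, 0, 0], [0.043, -0.035, 0, 0, 0, 0], [0.043, -0.0345, 0, 0, 0, 0], [0, 0, -0.02, 0, 0, 0], [0, 0, -0.02, 0, 0, 0], [0, 0, 0, 0, 0, 0], [0, 0, 0, 0, 0, 0]], "jaw": 0}}

```text
time: 20.75
position: [0.5984, -0.0071, 0.2524]
tool_rot: [1.0, -0.028, 0.0, 0.0]
ft_force: [0.2, 0.2, 0.9]
grip_width: 0.0003
grip_force: 0.0
```

>>> {"op": "step_arm", "data": {"rows": [[0, 0.0015, -0.008, 0, 0, 0], [0, 0, -0.006, 0, 0, 0], [0, 0, -0.003, 0, 0, 0], [0, 0, 0, 0, 0, 0], [0, 0, 0, 0, 0, 0]]}}

```text
time: 21.38
position: [0.5983, -0.0045, 0.2353]
tool_rot: [1.0, -0.028, 0.0, 0.0]
ft_force: [-0.3, -0.2, -0.3]
grip_width: 0.0005
grip_force: 0.0
```

>>> {"op": "step_arm", "data": {"rows": [[0, 0, -0.001, 0, 0, 0], [0, 0, 0, 0, 0, 0]]}}

```text
time: 21.62
position: [0.5982, -0.0046, 0.2342]
tool_rot: [1.0, -0.028, 0.0, 0.0]
ft_force: [-0.7, 0.1, 0.5]
grip_width: 0.0004
grip_force: 0.0
```

>>> {"op": "step_arm", "data": {"rows": [[0, 0, -0.001, 0, 0, 0], [0, 0, 0, 0, 0, 0]]}}

```text
time: 21.88
position: [0.5981, -0.0046, 0.2331]
tool_rot: [1.0, -0.028, -0.0, -0.0]
ft_force: [0.0, 0.2, 0.4]
grip_width: 0.0004
grip_force: 0.0
```

>>> {"op": "step_arm", "data": {"rows": [[0, 0, -0.0005, 0, 0, 0], [0, 0, 0, 0, 0, 0]]}}

```text
time: 22.12
position: [0.5982, -0.0046, 0.2327]
tool_rot: [1.0, -0.028, -0.0, -0.0]
ft_force: [-0.2, 0.3, -0.1]
grip_width: -0.0001
grip_force: 0.0
```

>>> {"op": "step_arm", "data": {"rows": [[0, 0, -0.0005, 0, 0, 0], [0, 0, 0, 0, 0, 0]]}}

```text
time: 22.38
position: [0.5982, -0.0046, 0.2322]
tool_rot: [1.0, -0.028, -0.0, 0.0]
ft_force: [0.4, -0.2, -0.5]
grip_width: 0.0006
grip_force: 0.0
```

>>> {"op": "step_arm", "data": {"rows": [[0, 0, -0.0005, 0, 0, 0], [0, 0, 0, 0, 0, 0]]}}

```text
time: 22.62
position: [0.5981, -0.0046, 0.2316]
tool_rot: [1.0, -0.028, -0.0, -0.0]
ft_force: [0.8, -0.1, -0.3]
grip_width: 0.0004
grip_force: 0.0
```

>>> {"op": "step_arm", "data": {"rows": [[0, 0, -0.0005, 0, 0, 0], [0, 0, 0, 0, 0, 0]]}}

```text
time: 22.88
position: [0.5981, -0.0046, 0.2311]
tool_rot: [1.0, -0.028, -0.0, -0.0]
ft_force: [-0.3, 0.0, -0.6]
grip_width: 0.0004
grip_force: 0.0
```

>>> {"op": "step_arm", "data": {"rows": [[0, 0, -0.0004, 0, 0, 0], [0, 0, 0, 0, 0, 0]]}}

```text
time: 23.12
position: [0.5982, -0.0046, 0.231]
tool_rot: [1.0, -0.028, 0.0, 0.0]
ft_force: [-1.0, 0.4, 2.3]
grip_width: 0.0005
grip_force: 1.2
```

>>> {"op": "step_arm", "data": {"rows": [[0, 0, -0.0004, 0, 0, 0], [0, 0, 0, 0, 0, 0], [0, 0, 0, 0, 0, 0]]}}

```text
time: 23.5
position: [0.5982, -0.0046, 0.231]
tool_rot: [1.0, -0.028, 0.0, 0.0]
ft_force: [-1.5, 1.1, 5.5]
grip_width: 0.0004
grip_force: 2.7
```

>>> {"op": "step_arm", "data": {"rows": [[0, 0, -0.0001, 0, 0, 0], [0, 0, 0, 0, 0, 0], [0, 0, 0, 0, 0, 0], [0, 0, 0, 0, 0, 0]]}}

```text
time: 24.0
position: [0.5982, -0.0046, 0.231]
tool_rot: [1.0, -0.028, 0.0, 0.0]
ft_force: [-0.8, 0.6, 5.1]
grip_width: 0.0005
grip_force: 3.0
```

>>> {"op": "step_arm", "data": {"rows": [[0, 0, 0, 0, 0, 0], [0, 0, 0, 0, 0, 0], [0, 0, 0, 0, 0, 0], [0, 0, 0, 0, 0, 0]]}}

```text
time: 24.5
position: [0.5981, -0.0046, 0.231]
tool_rot: [1.0, -0.028, 0.0, 0.0]
ft_force: [-1.1, 0.6, 5.1]
grip_width: 0.0009
grip_force: 2.9
```

>>> {"op": "step_arm", "data": {"rows": [[0, 0, -0.0001, 0, 0, 0], [0, 0, 0, 0, 0, 0], [0, 0, 0, 0, 0, 0], [0, 0, 0, 0, 0, 0], [0, 0, 0, 0, 0, 0], [0, 0, 0, 0, 0, 0]]}}

```text
time: 25.25
position: [0.5981, -0.0046, 0.231]
tool_rot: [1.0, -0.028, 0.0, 0.0]
ft_force: [-1.9, -0.3, 6.6]
grip_width: 0.0003
grip_force: 3.2
```

>>> {"op": "step_arm", "data": {"rows": [[0, 0, 0.002, 0, 0, 0], [0, 0, 0.03, 0, 0, 0], [0, 0, 0.04, 0, 0, 0], [-0.05, 0.04, 0.02, 0, 0, 0], [-0.05, 0.04, 0, 0, 0, 0], [-0.05, 0.04, 0, 0, 0, 0], [0, 0, 0, 0, 0, 0], [0, 0, 0, 0, 0, 0]]}}

```text
time: 26.25
position: [0.4548, 0.1108, 0.3211]
tool_rot: [1.0, -0.027, 0.001, 0.0]
ft_force: [0.3, 0.3, -0.2]
grip_width: 0.0005
grip_force: 0.0
```

Run:
```python
from h import *
o=get_obs(); print(o["position"],o["ft_force"])
a=camera("top")["pixels"]; b=camera("side")["pixels"][165:225,255:345]
cv2.imwrite("pics/s6.png",np.hstack([cv2.resize(a[160:230,290:360],(400,400),interpolation=cv2.INTER_CUBIC),cv2.copyMakeBorder(cv2.resize(b,(400,267),interpolation=cv2.INTER_CUBIC),0,133,0,0,cv2.BORDER_CONSTANT)]))
```

```text
[0.45479188 0.11084275 0.32110581] [ 0.30005451  0.28758057 -0.24937241]
```

View pics/s6.png

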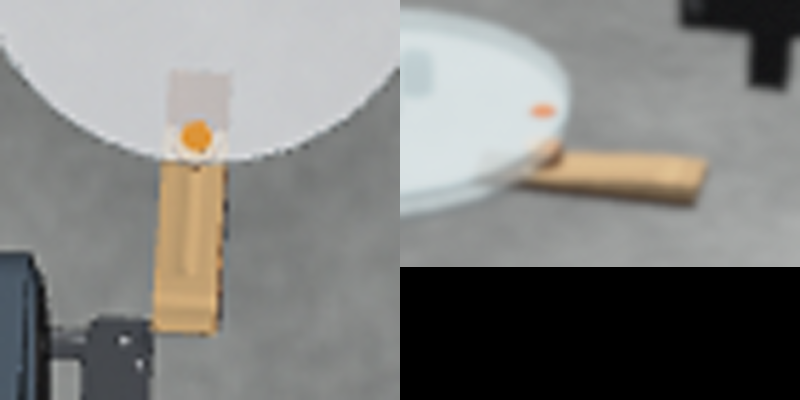

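The picture shows the shims unmoved under the foot after the press, and the arm is clear of everything (tips about 140 mm up).

```bash
python3 -c "
from rig import hand_in
print(hand_in())"
```

```text
the job is handed in; nothing more can be done
None
```

Job handed in at about 26 s: the flat shim is under the orange foot, the wedge is seated on it with about 8 N of push, and the rim held without moving under about 6 N before the arm backed clear. The mortar, pestle, bowl and spatula were not touched.

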